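Clear the socket pail and draw the plug gauge to its mark

TASK

Lift the red pail of sockets by its handle off the stand and set it down upright, with its whole base on the round black mat, without tipping or dropping it. Then grip the plug gauge by its yellow handle and draw it straight up, without wrenching it sideways in its bore, until the whole blue band shows above the block while the red lower end is still hidden inside (never pull it right out), and finish there with the gauge still held in the gripper. Leave everything else on the bench where it is.

Things in the scene. Friction and masses are not known exactly. Their poses are not given: they have to be found in the camera images.
- pail: red round pail, base 72 mm and rim 84 mm in diameter, 75 mm high, filled with steel sockets to 68 mm, 0.34 to 0.63 kg. Origin: centre of the underside, z up. It starts on the stand
- pail_grip (a point): centre of the pail's handle, a rigid arch: a level black round grip 16 mm thick and 44 mm long running along the pail's own y axis, on the pail's axis 125 mm above its origin; the fingers have free space below it
- station: fixed gauge station: grey base plate 200 x 100 x 12 mm, turned any way; on it an aluminium block 70 x 70 mm whose top is 87 mm above the bench (centre 45 mm along +x of the station's axes) and the round stand (45 mm along -x). Origin: centre of the underside
- stand (a point): centre of the top of the round steel stand, 80 mm in diameter, 68 mm above the bench, 90 mm from the bore's axis
- bore (a point): centre of the mouth of the vertical blind bore in the top of the aluminium block, 87 mm above the bench; bore 25 mm in diameter, 65 mm deep; axes as the station's, z up out of the bore
- gauge: plug gauge: steel rod 24 mm in diameter, 75 mm long, below a yellow handle; 0.26 to 0.42 kg. Origin: centre of the rod's lower end, z along the rod to the handle. It starts upright on the bore's floor, origin 65 mm below the mouth, 10 mm of bare rod showing; 0.5 mm play all round. Its lowest 22 mm are red, which begin to show once it is drawn up by 43 mm
- gauge_grip (a point): centre of the gauge's round yellow handle, 30 mm in diameter and 45 mm tall: on the rod's axis, 97.5 mm above the gauge's origin
- gauge_band (a point): on the rod's axis at the lower edge of the blue band (6 mm wide, upwards from 36 mm above the gauge's origin): the band shows wholly once this point is level with the bore's mouth, the gauge drawn up by 29 mm
- mat: fixed round black rubber mat, 150 mm in diameter, 3 mm thick, on the bench to the left or the right of the station; origin under its centre
- bit_case: bystander: open green case, 120 x 130 x 46 mm high, full of coloured screwdriver bits; origin under its centre; lies on the other side of the station from the mat
- ratchet: bystander: ratchet handle with black grip, 270 mm long, lying behind the station; origin under its middle
- socket_rail: bystander: aluminium rail, 260 x 22 mm, with seven upright steel sockets, 34 mm high, lying behind the station; origin under its middle
- loose_socket: bystander: one steel socket standing on end, 24 mm diameter, 30 mm high, behind and right of the station; origin under its centre
- screwdriver: bystander: screwdriver with red handle lying behind and left of the station; origin under its middle
- spray_can: bystander: blue bottle with red cap, 52 mm diameter, 150 mm high, at the back right; origin under its centre
- grease_jar: bystander: grey jar with black lid, 70 mm diameter, 60 mm high, at the back left; origin under its centre
Things that resemble listed ones, but are neither listed nor needed, are in the scene too. What is shaped like the pail but purple is not meant.

How it is judged:
By the outcome, as a careful person would: the job done as asked, in the order asked, and still so for the second after the job is handed in, while the arm keeps its last pose, push and grip.
It also fails if it takes over 53 s, if anything falls off the work surface, if the arm or the gripper's body presses on something with over 40 N, if the wrist force passes 120 N, or if a joint passes its speed limit or range.

ROBOT

A 6-joint arm with a two-finger parallel gripper is mounted at the origin on the work surface. World frame = base frame: x ahead of the robot, y to its left, z up, the work surface at z = 0. Lengths are in m, angles in degrees, forces in N, time in s.
With the tool pointing down it reaches from about 0.375 to 0.75 m from the base axis. Payload 9 kg.
Tool frame: the origin (TCP) lies where the fingers leave the gripper's body, on its centre line; the fingertips stand 73 mm ahead of it and the grasp point (between the pads) lies 54 mm ahead of it (robot.tip_reach is the distance from the TCP to the fingertips, in m); z points along the fingers, y is the line along which they close (so a half turn about z gives the same grasp; the last joint's range is limited). The gripper opens to 85 mm and grips with 20 to 120 N. Pads are 22 mm wide; open, the fingers measure 114 mm over their backs; the gripper's body (76 mm by 85 mm) begins 54 mm behind the grasp point. The pads swing forward as they close: fully open they stand 13 mm farther back than shut.
Start: joints at [59.605, 5.964, 5.575, 89.605, 0, 77.527], TCP at [0.185, 0.571, 0.304] pointing down, gripper open.
Joint ranges: [-171.21, 171.21], [-48.23, 106.86], [-62.78, 66.21], [-105.2, 120.99], [-86.42, 89.51], [-180, 180]. Speed limits (degrees/s): [127.2, 127.2, 147.25, 180, 180, 180].

INTERFACE

Orientations are given as [roll, pitch, yaw] about the fixed x, y, z axes, in that order (R = Rz(yaw) Ry(pitch) Rx(roll)).
In Python, from plant import robot gives the robot as it stands. Calls block until the motion is done:
- robot.move_pose(position, orientation): joint-space move of the TCP to a pose.
- robot.line_to(position, vel=0.15, rotation=None, guard=None): straight line of the TCP; rotation=None keeps the orientation; vel is the mean speed in m/s. With guard (N) it stops when the force on the tool has changed by that much, and returns True; else False.
- robot.goto_joints(angles): joint-space move.
- robot.set_gripper(opening): finger opening in m; the grip force is fixed at half the most; returns when the fingers have stopped.
- robot.pause(seconds).
- robot.ik(position, orientation): joint angles nearest the present ones, or None.
- robot.observe(): the state.
- robot.grab_frame(name): name is "scene" or "side" or "wrist"; returns the picture (400x640x3 uint8, blue, green, red); there is no depth.
- robot.get_calibration(name): a dict with "vertical_fov" (degrees; the focal length in pixels is half the picture's height over the tangent of half this angle, whatever the lens; pixels are square), "cx", "cy" (the principal point, pixels), "k1" (the pictures are not rectified: a ray, as slopes to the right and down, at radius r is drawn at 1 + k1 r^2 times it, then the intrinsics apply), "rvec" (rotation vector, rad) and "tvec" (3), from world to camera coordinates, as OpenCV has them. Camera axes: x right, y down, z forward; pixel columns grow to the right and rows downward; lengths in m; the calibration is good to about 2 mm. A picture is of the moment at which its call begins: read the wrist's pose just before it. get_calibration takes no time and is no camera call; for the wrist camera it gives the pose at the moment of the call.
A pose or a line that the arm cannot do raises robot.IKError and nothing moves.
- robot.job_done(): hands the job in; it is judged then, once.
The state is a dict: "time": time; "q": joint angles; "qvel": joint speeds; "joint_torque": joint torques, N m; "tool_pos": TCP position; "tcp_rot": TCP orientation; "ft_force": force on the tool from outside, world axes, zero at the start; "torque": the same for the moment, N m; "gripper_width": finger opening in m; "gripper_force": force on a finger pad.
Only numpy, scipy, OpenCV 4.12 (cv2) and the standard library are available. Lean on these libraries where they do the work, as an engineer would, in place of code of your own. Each camera call takes 0.05 s, during which the arm holds its last target. There are 200 camera calls.

## Working session

There is one attempt and no reset: what is moved stays moved. The work goes in short steps, each a Python script; the robot and the scene stay as the last script left them, time stands still between calls to the robot, and variables do not carry over. Pictures are saved under pics/ and viewed, at most 10 in all, crops included, and the job is handed in when it is done.

```bash
ls; mkdir -p pics
cat > h.py <<'E'
import numpy as np, cv2
from plant import robot
def cal(n):
    c=robot.get_calibration(n); f=200/np.tan(np.radians(c["vertical_fov"]/2))
    R=cv2.Rodrigues(np.array(c["rvec"],float))[0]; t=np.array(c["tvec"],float).ravel()
    return dict(f=f,cx=c["cx"],cy=c["cy"],k1=c["k1"],R=R,t=t)
def ray(c,u,v):
    d=np.array([(u-c["cx"])/c["f"],(v-c["cy"])/c["f"]]); s=d.copy()
    for _ in range(30): s=d/(1+c["k1"]*(s@s))
    w=c["R"].T@np.array([s[0],s[1],1]); return -c["R"].T@c["t"],w/np.linalg.norm(w)
def plane(c,u,v,z):
    o,d=ray(c,u,v); return o+d*(z-o[2])/d[2]
def proj(c,p):
    q=c["R"]@np.array(p,float)+c["t"]; s=q[:2]/q[2]; s=s*(1+c["k1"]*(s@s)); return s*c["f"]+[c["cx"],c["cy"]]
def tri(*rs):
    A=0;b=0
    for o,d in rs:
        M=np.eye(3)-np.outer(d,d); A=A+M; b=b+M@o
    p=np.linalg.solve(A,b)
    return p,[np.linalg.norm((np.eye(3)-np.outer(d,d))@(p-o)) for o,d in rs]
E
python3 - <<'E'
from h import *
for n in ["scene","side"]:
    cv2.imwrite(f"pics/{n}0.png",robot.grab_frame(n)); c=cal(n); print(n,c["f"],c["k1"],-c["R"].T@c["t"])
s=robot.observe();print(s["time"],s["tool_pos"],s["tcp_rot"],s["gripper_width"])
E
```

```text
pics
scene 387.7401887218939 -0.04058770582176703 [ 0.93697205 -0.51779455  0.91961817]
side 485.2815624696923 -0.15081340455693354 [ 0.48552491 -0.93837808  1.20207428]
0.1 [0.18452771 0.57069429 0.30320236] [-1.79933584e+02 -1.36296705e-02  1.62078100e+02] 0.08511644305519359
```

View pics/scene0.png

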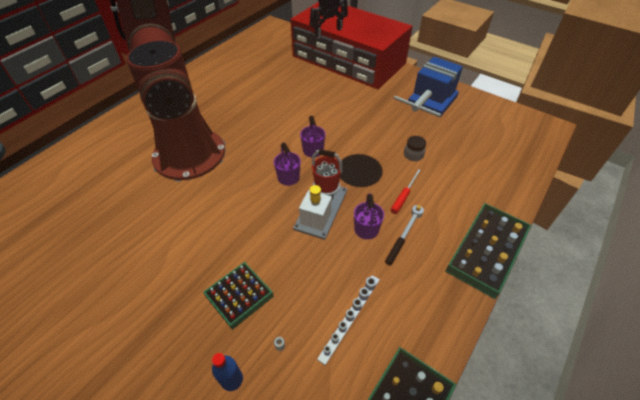

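View pics/side0.png

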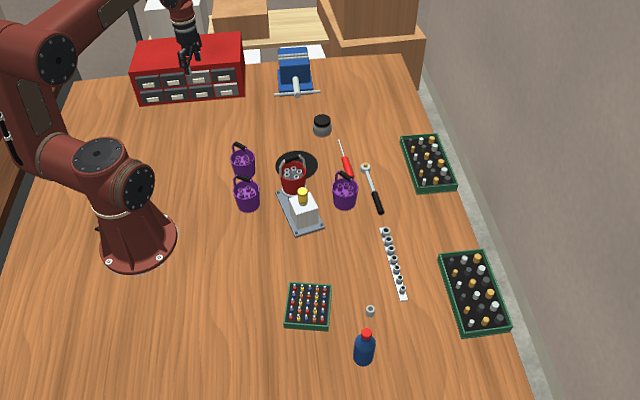

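The red pail is at scene (326,172) and side (292,177). Lookalikes are the purple pails at scene (312,138), (287,165), (368,220), plus the red drawers, the cap and the screwdriver. I choose the red one on the stand by the yellow-handled gauge at scene (316,192) and side (303,196). The mat is at scene (361,170).

Run:
```python
from h import *
I={n:cv2.imread(f"pics/{n}0.png") for n in ["scene","side"]}; C={n:cal(n) for n in I}
def blob(n,near,lo,hi):
    h=cv2.cvtColor(I[n],cv2.COLOR_BGR2HSV); m=cv2.inRange(h,np.array(lo),np.array(hi))
    k,l,s,c=cv2.connectedComponentsWithStats(m); 
    i=min([i for i in range(1,k) if s[i,4]>25],key=lambda i:np.hypot(*(c[i]-near)))
    return c[i],s[i],l==i
Y={n:blob(n,p,(22,150,120),(32,255,255)) for n,p in dict(scene=(316,192),side=(303,196)).items()}
print({n:(y[0],y[1]) for n,y in Y.items()})
print("yellow",tri(*[ray(C[n],*Y[n][0]) for n in Y]))
for n,p in dict(scene=(326,172),side=(292,177)).items():
    print(n,"red",blob(n,p,(0,150,60),(6,255,255))[:2])
for n,p in dict(scene=(365,170),side=(296,160)).items():
    c,s,m=blob(n,p,(0,0,0),(180,120,45)); print(n,"mat",c,s,plane(C[n],s[0]+s[2],s[1]+s[3]/2,.003))
    pts=cv2.convexHull(np.argwhere(m)[:,::-1].astype(np.int32))[:,0]
    W=np.array([plane(C[n],*q,.003)[:2] for q in pts]); (c2,r)=cv2.minEnclosingCircle((W*1000).astype(np.float32)); print("circle mm",c2,r)
a=cv2.resize(I["scene"][120:250,260:400],None,fx=2.8,fy=2.8,interpolation=cv2.INTER_CUBIC)
b=cv2.resize(I["side"][130:260,225:365],None,fx=2.8,fy=2.8,interpolation=cv2.INTER_CUBIC)
cv2.imwrite("pics/crop1.png",np.hstack([a,b]))
```

```text
{'scene': (array([314.93023256, 189.54651163]), array([310, 185,  11,  10,  86], dtype=int32)), 'side': (array([302.14925373, 198.32835821]), array([298, 192,   9,  12,  67], dtype=int32))}
yellow (array([0.52134006, 0.02529276, 0.12204353]), [np.float64(0.010162485219756495), np.float64(0.010162485219756514)])
scene red (array([326.38095238, 174.80538302]), array([312, 155,  28,  37, 483], dtype=int32))
side red (array([292.75286041, 177.87643021]), array([281, 160,  25,  35, 437], dtype=int32))
scene mat [369.26666667 172.14666667] [364 163  13  22  75] [0.57638131 0.29137419 0.003     ]
circle mm (557.8302612304688, 282.16131591796875) 50.35451889038086
side mat [300.14214464 161.12718204] [276 151  41  27 401] [0.59272284 0.26820009 0.003     ]
circle mm (519.166015625, 275.41705322265625) 72.72565460205078
```

View pics/crop1.png

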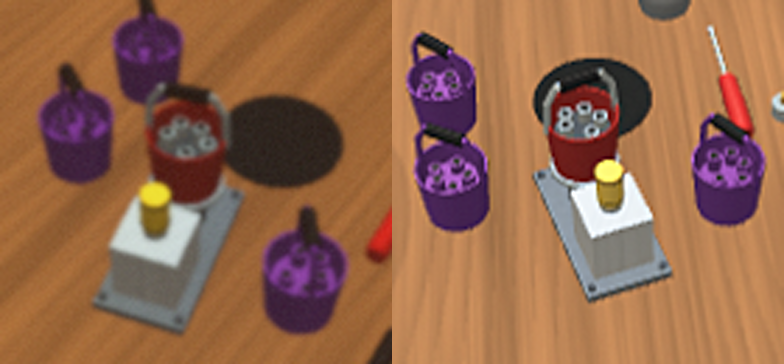

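Crop: the red pail stands on the stand. Its black grip centre is at scene (327,153.6), side (292,159.3). The yellow top is at scene (315.4,188.2), side (302.5,190.7).

Run:
```python
from h import *
C={n:cal(n) for n in ["scene","side"]}
S=lambda u,v:ray(C["scene"],260+u/2.8,120+v/2.8); D=lambda u,v:ray(C["side"],225+(u-392)/2.8,130+v/2.8)
print("grip",tri(S(188,95),D(581,81)))
print("gripA",tri(S(166,91),D(556,88)),"gripB",tri(S(211,98),D(606,73)))
print("ytop",tri(S(155,191),D(609,171)))
M=lambda n,o,p:plane(C[n],*p,.003)
print("mat",plane(C["scene"],260+281/2.8,120+141/2.8,.003),plane(C["side"],225+(593-392)/2.8,130+98/2.8,.003))
print("tri mat",tri(S(281,141),D(593,98)))
# station base corners
for p in [(97,302),(182,328),(243,192)]: print("base S",plane(C["scene"],260+p[0]/2.8,120+p[1]/2.8,.012))
for p in [(591,300),(671,272),(536,172)]: print("base D",plane(C["side"],225+(p[0]-392)/2.8,130+p[1]/2.8,.012))
```

```text
grip (array([0.50540119, 0.10789585, 0.19473948]), [np.float64(0.00023891688243409377), np.float64(0.00023891688243403515)])
gripA (array([0.47834743, 0.10947937, 0.18493723]), [np.float64(0.0005503816780249884), np.float64(0.0005503816780249554)]) gripB (array([0.53226873, 0.10683578, 0.20548957]), [np.float64(0.0010559283797738706), np.float64(0.0010559283797738983)])
ytop (array([0.52575149, 0.02494484, 0.14266134]), [np.float64(0.0020608247897157977), np.float64(0.002060824789715832)])
mat [0.5238794  0.27381206 0.003     ] [0.52205036 0.27426205 0.003     ]
tri mat (array([ 5.22216999e-01,  2.77096962e-01, -2.83042608e-04]), [np.float64(0.0003491422292990472), np.float64(0.00034914222929912237)])
base S [ 0.49651575 -0.03778292  0.012     ]
base S [ 0.58579121 -0.01292973  0.012     ]
base S [0.53542837 0.17485999 0.012     ]
base D [ 0.49566746 -0.04615006  0.012     ]
base D [ 0.58676609 -0.01786     0.012     ]
base D [0.44519181 0.14940219 0.012     ]
```

Run:
```python
from h import *
robot.move_pose([.505,.108,.36],[180,0,177])
s=robot.observe(); c=cal("wrist"); im=robot.grab_frame("wrist")
cv2.imwrite("pics/w1.png",im); np.save("w1.npy",c,allow_pickle=True)
print(s["time"],s["tool_pos"],s["tcp_rot"],s["ft_force"],proj(c,[.505,.108,.193]),proj(c,[.524,.025,.142]))
```

```text
2.1333 [0.50487053 0.10865308 0.35993262] [ 1.79991858e+02 -7.90018686e-03  1.77046215e+02] [ 0.14449327 -0.45901131  0.00267857] [322.70105261 199.36048324] [242.64336248 206.99258299]
```

View pics/w1.png

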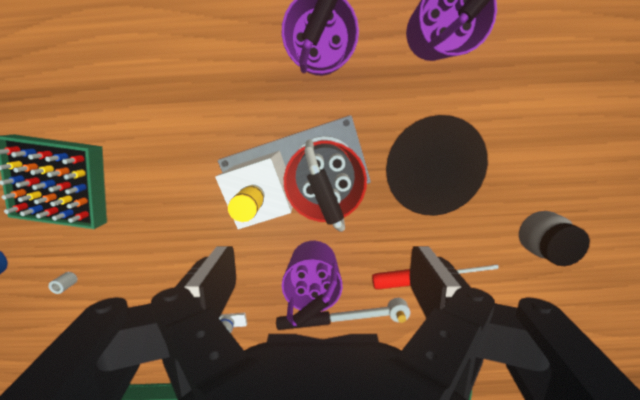

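Wrist view: black grip from about (311,170) to (337,222), yellow top at (242,208), mat centre at (437,165), red pail under the grip.

Run:
```python
from h import *
c=np.load("w1.npy",allow_pickle=True).item(); im=cv2.imread("pics/w1.png")
g=cv2.cvtColor(im,cv2.COLOR_BGR2HSV); m=cv2.inRange(g,np.array((0,0,0)),np.array((180,255,60)))
k,l,s,ce=cv2.connectedComponentsWithStats(m)
for i in range(1,k):
    if s[i,4]>150 and s[i,1]<230: print(i,s[i],ce[i])
def near(u,v): 
    i=min((i for i in range(1,k) if s[i,4]>150),key=lambda i:np.hypot(*(ce[i]-(u,v)))); return i
i=near(324,196); r=cv2.minAreaRect(np.argwhere(l==i)[:,::-1].astype(np.float32)); print(r)
bx=cv2.boxPoints(r); 
e=sorted([(np.linalg.norm(bx[j]-bx[j-1]),(bx[j]+bx[j-1])/2) for j in range(4)],key=lambda t:t[0])[:2]
a,b=[plane(c,*x[1],.193) for x in e]; d=b-a; print("grip",(a+b)/2,np.linalg.norm(d),np.degrees(np.arctan2(d[1],d[0])))
C=np.load; S=cal("scene");D=cal("side")
print("tri",tri(ray(c,*((e[0][1]+e[1][1])/2)),ray(S,260+188/2.8,120+95/2.8),ray(D,225+189/2.8,130+81/2.8)))
j=near(437,165); W=np.array([plane(c,x,y,.003)[:2]*1000 for y,x in cv2.findNonZero((l==j).astype(np.uint8))[:,0,::-1]],np.float32)
print("mat",cv2.minEnclosingCircle(W))
m2=cv2.inRange(g,np.array((27,180,200)),np.array((32,255,255))); P=cv2.findNonZero(m2); P=P[(abs(P[:,0]-[242,207]).max(1)<30)]
(u,v),rr=cv2.minEnclosingCircle(P); print("ytop",u,v,rr,plane(c,u,v,.142),tri(ray(c,u,v),ray(S,260+155/2.8,120+191/2.8),ray(D,225+217/2.8,130+171/2.8)))
# station base corners seen by wrist
for p in [(220,162),(350,117),(369,180)]: print(plane(c,*p,.012))
```

```text
1 [298   0  41  45 808] [318.19554455  19.38366337]
3 [458   0  34  29 433] [473.32794457   8.81293303]
10 [ 387  116   99   98 7585] [436.37007251 164.85484509]
11 [  6 141  79  16 396] [ 44.97474747 148.25505051]
12 [  8 155  78  17 399] [ 49.30075188 162.81453634]
14 [ 10 170  77  17 354] [ 52.00282486 177.9180791 ]
15 [321 170  21  49 195] [331.25128205 193.18461538]
16 [308 175  28  48 478] [321.20711297 198.29079498]
32 [ 539  223   50   42 1578] [563.46514575 243.88846641]
((319.746337890625, 198.61708068847656), (52.73148727416992, 13.270176887512207), 65.224853515625)
grip [0.50472622 0.10575906 0.193     ] 0.04555038669590465 20.83032858999986
tri (array([0.50494877, 0.10658428, 0.19541731]), [np.float64(0.001677545652145766), np.float64(0.001211766821932682), np.float64(0.0005145376193774687)])
mat ((520.4597778320312, 274.1734619140625), 72.8893051147461)
ytop 241.52438354492188 208.89024353027344 13.829879760742188 [0.52597708 0.02359013 0.142     ] (array([0.52579513, 0.02424923, 0.14336919]), [np.float64(0.00034912320256345777), np.float64(0.00215209526502868), np.float64(0.0020045848966225295)])
[ 0.49552724 -0.03775648  0.012     ]
[0.44329128 0.14877184 0.012     ]
[0.53277222 0.17394353 0.012     ]
```

Run:
```python
from h import *
g=np.array([.505,.107]); O=[180,0,-158]
if robot.ik([*g,.30],O) is None: O=[180,0,22]
robot.move_pose([*g,.30],O)
print(robot.line_to([*g,.248],vel=.06,guard=8))
robot.set_gripper(0.0); s=robot.observe(); print(s["time"],s["q"],s["tool_pos"],s["gripper_width"],s["gripper_force"],s["ft_force"])
if .01<s["gripper_width"]<.025:
    robot.line_to([*g,.262],vel=.03); robot.pause(.2); s=robot.observe(); print(s["time"],s["tool_pos"],s["ft_force"],s["torque"],s["gripper_width"])
    cv2.imwrite("pics/side1.png",robot.grab_frame("side")[100:300,170:420].repeat(2,0).repeat(2,1))
```

```text
False
4.35 [-2.56654624e+00 -8.98281232e+00 -1.49096993e+01  8.40656888e+01
  1.84343508e-02 -2.45792950e+01] [0.50496449 0.10716957 0.24827862] 0.01435102423178052 58.02261292934418 [-1.98313184  1.92184782  3.36061824]
5.1667 [0.50490275 0.10697685 0.26178035] [-0.44026587  0.61679402 -5.72984356] [-0.0007041   0.00552317  0.09288966] 0.014110348486247176
```

View pics/side1.png

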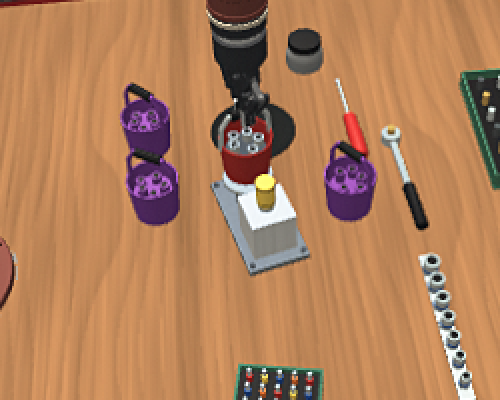

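The pail hangs at side crop (245,150), lifted 14 mm, and the force reads 0.58 kg. Now I carry it to the mat.

Run:
```python
from h import *
robot.line_to([.505,.107,.285],vel=.08)
m=[.521,.274]
robot.line_to([*m,.285],vel=.12); robot.line_to([*m,.197],vel=.08); robot.pause(.3)
f0=robot.observe()["ft_force"]
r=robot.line_to([*m,.178],vel=.02,guard=3); s=robot.observe(); print(r,s["time"],s["tool_pos"],f0,s["ft_force"])
robot.pause(.3); s=robot.observe(); print(s["tool_pos"],s["ft_force"],s["torque"])
cv2.imwrite("pics/side2.png",robot.grab_frame("side")[80:240,200:400].repeat(3,0).repeat(3,1))
```

```text
True 9.4417 [0.52089288 0.27430951 0.18318597] [-0.00862164  0.61466158 -6.20178602] [-0.1901604   1.84502325  5.37893508]
[0.52078987 0.27432799 0.18315115] [0.02731019 1.79727367 6.26787005] [ 0.2755424   0.03982706 -0.02928881]
```

View pics/side2.png

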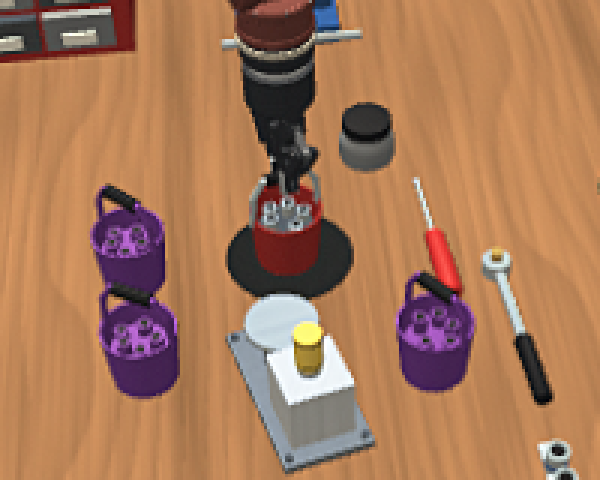

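The pail stands upright in the middle of the mat, at side crop (288,245). I release it, retreat and look closer at the gauge.

Run:
```python
from h import *
robot.set_gripper(.06); robot.line_to([.521,.274,.29],vel=.15)
robot.move_pose([.526,.024,.29],[180,0,-158]); robot.set_gripper(.085)
s=robot.observe(); c=cal("wrist"); im=robot.grab_frame("wrist"); cv2.imwrite("pics/w2.png",im); np.save("w2.npy",c,allow_pickle=True)
print(s["time"],s["tool_pos"],s["ft_force"])
p0=proj(c,[.526,.024,.142]); print(p0)
g=cv2.cvtColor(im,cv2.COLOR_BGR2HSV); m=cv2.inRange(g,np.array((27,180,200)),np.array((32,255,255)))
k,l,st,ce=cv2.connectedComponentsWithStats(m); i=min((i for i in range(1,k) if st[i,4]>100),key=lambda i:np.hypot(*(ce[i]-p0)))
(u,v),r=cv2.minEnclosingCircle(np.argwhere(l==i)[:,::-1].astype(np.float32)); print(u,v,r,ce[i],st[i])
c1=np.load("w1.npy",allow_pickle=True).item()
a,b=plane(c,u,v,.142),plane(c,u+r,v,.142); print("top",a,"radius",np.linalg.norm(a-b),"tri w1,w2",tri(ray(c,u,v),ray(c1,241.5,208.9)))
```

```text
12.525 [0.52604396 0.02458645 0.28995612] [-0.76256363  0.17573548  0.26145097]
[323.1275646 206.3643627]
322.4333190917969 204.56666564941406 17.76829719543457 [322.4373673  204.87685775] [305 188  35  35 942]
top [0.52485029 0.02295386 0.142     ] radius 0.013729245797570212 tri w1,w2 (array([0.52583227, 0.02316594, 0.14063198]), [np.float64(0.0005600415098817814), np.float64(0.0005600415098816352)])
```

View pics/w2.png

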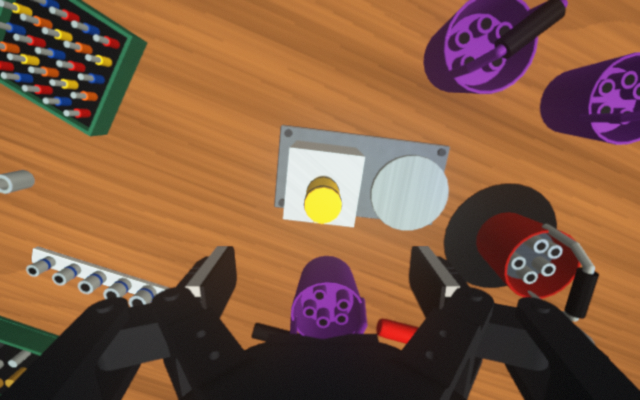

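The gauge top is at wrist (322,205), under the open fingers. The lone purple pail at (327,300) is clear. Descend and grip.

Run:
```python
from h import *
p=[.5255,.0232]
c=cal("wrist"); print("cam",-c["R"].T@c["t"])
robot.line_to([*p,.22],vel=.1); print(robot.line_to([*p,.175],vel=.05,guard=5))
robot.pause(.2); f0=robot.observe()["ft_force"]
robot.set_gripper(.034); s=robot.observe(); print(f0,s["ft_force"],s["torque"],s["gripper_width"])
robot.set_gripper(0.0); robot.pause(.2)
s=robot.observe(); print(s["time"],s["tool_pos"],s["ft_force"],s["torque"],s["gripper_width"],s["gripper_force"])
```

```text
cam [ 0.46111056 -0.00311072  0.36024374]
False
[-0.27950956  0.23470476  0.12672632] [-0.20124534  0.49077076  0.41213108] [-0.02509019 -0.09472058  0.03029284] 0.034249978128486326
15.6417 [0.52546893 0.02347968 0.17520372] [-1.85462286  3.02253523  4.3990391 ] [ 1.00151104  0.62370715 -0.04326354] 0.029149721241768047 59.4155091047287
```

```bash
cat > lift.py <<'E'
from h import *
def st(): 
    robot.pause(.15); s=robot.observe(); return np.array(s["tool_pos"]),np.array(s["ft_force"]),np.array(s["torque"]),s
E
python3 - <<'E'
from lift import *
bias=np.array([-.25,.3])
xy=np.array([.5255,.0232]); z=.175
for dz,step in [(.003,0),(0,.0005),(0,None),(0,None)]:
    p,f,t,s=st(); L=f[:2]-bias
    if step is None: step=min(.0005,.0003*np.linalg.norm(L)/2)
    xy=xy+step*L/np.linalg.norm(L); z+=dz
    robot.line_to([*xy,z],vel=.02); p,f,t,s=st()
    print(s["time"],xy,p,f,t,s["gripper_width"])
E
```

```text
16.2417 [0.5255 0.0232] [0.5252447  0.02328283 0.17760824] [-0.65431501  4.18695408 -3.25387863] [ 0.8513855   0.28604866 -0.00147793] 0.029132078011293232
16.7917 [0.52543085 0.02369519] [0.5254628  0.02351251 0.17804641] [-0.03208322  0.74590432 -3.56300131] [0.22805323 0.24053616 0.00758741] 0.028792196124533685
17.3417 [0.52545539 0.02369056] [0.52553544 0.0236253  0.17810046] [-0.91176608 -0.06220127 -2.69392635] [-0.01569758  0.13706848  0.00860642] 0.028726919355913247
17.8917 [0.52542201 0.02368207] [0.52547661 0.02366095 0.17801475] [ 0.60614001  0.99411737 -2.75670762] [-0.01940504 -0.00404018 -0.04685615] 0.02887646006498206
```

Lateral load is now under 1 N. I draw up by 36 mm, the middle of the 29 to 43 mm window, in steps and watch the forces.

Run:
```python
from lift import *
bias=np.array([-.25,.3]); xy=np.array([.52542,.02368])
for z in [.188,.2,.211]:
    robot.line_to([*xy,z],vel=.025); p,f,t,s=st(); print(s["time"],p,f,t,s["gripper_width"])
    L=f[:2]-bias; n=np.linalg.norm(L)
    if n>1.5: xy=xy+min(.0005,.00013*n)*L/n
for n in ["side","scene"]:
    cv2.imwrite(f"pics/{n}3.png",robot.grab_frame(n))
a=cv2.imread("pics/side3.png")[165:245,265:345]; b=cv2.imread("pics/scene3.png")[160:240,280:360]
cv2.imwrite("pics/end.png",np.hstack([cv2.resize(x,None,fx=5,fy=5,interpolation=cv2.INTER_CUBIC) for x in (a,b)]))
print(proj(cal("side"),[.5255,.0237,.087]),proj(cal("scene"),[.5255,.0237,.087]))
```

```text
18.5917 [0.52540662 0.02368481 0.18788762] [-0.69472852 -0.03573081 -2.42361785] [ 0.04109448 -0.03863469  0.02884911] 0.02866014076592165
19.375 [0.52536961 0.02369234 0.1998338 ] [-0.07804937  0.49495071 -3.24984499] [-0.01385207 -0.00724159  0.03359304] 0.028817107547369804
20.1167 [0.52538388 0.02368004 0.21083744] [-0.03359217  0.24281764 -3.09982519] [ 0.01164665  0.00152665 -0.04149582] 0.028844831002946766
[302.91878638 203.05082085] [315.11281592 202.44305037]
```

View pics/end.png

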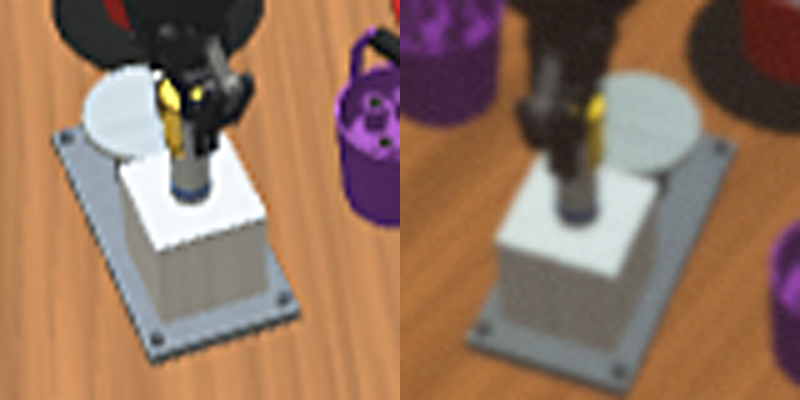

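The blue band shows at the block top, at crop (190,190) and (577,212). The wrist camera gives a closer look at how much rod shows below it.

Run:
```python
from lift import *
c=cal("wrist"); im=robot.grab_frame("wrist"); cam=-c["R"].T@c["t"]
ax=np.array([.5254,.0237]); n=cam[:2]-ax; n/=np.linalg.norm(n); fr=ax+.012*n
for h in (.087,.094,.1,.107,.133): 
    q=proj(c,[*fr,h]); print(h,q)
q=proj(c,[*fr,.094]).astype(int); x0,y0=max(q[0]-40,0),max(q[1]-40,0)
cr=im[y0:y0+80,x0:x0+80]; print(x0,y0)
k=int(q[0]); 
for y in range(y0,min(y0+80,400),2): print(y,im[y,k-2:k+3].mean(0).astype(int))
cv2.imwrite("pics/wend.png",cv2.resize(cr,None,fx=7,fy=7,interpolation=cv2.INTER_CUBIC))
```

```text
0.087 [323.69791301 200.9167782 ]
0.094 [323.74570317 203.96978694]
0.1 [323.78934756 206.75830798]
0.107 [323.84372002 210.23274495]
0.133 [324.08588213 225.7135474 ]
283 163
163 [117 125 127]
165 [118 126 129]
167 [148 154 152]
169 [226 227 217]
171 [231 231 224]
173 [231 232 225]
175 [231 232 223]
177 [231 232 224]
179 [231 231 223]
181 [230 231 223]
183 [231 232 224]
185 [231 232 223]
187 [230 231 222]
189 [228 229 219]
191 [229 229 220]
193 [229 229 220]
195 [229 230 221]
197 [230 230 222]
199 [220 224 215]
201 [133 141 139]
203 [104 108 105]
205 [102  79  67]
207 [119  91  77]
209 [106 111 109]
211 [104 111 109]
213 [103 112 109]
215 [104 111 110]
217 [103 111 110]
219 [103 111 110]
221 [ 99 110 111]
223 [ 63 120 142]
225 [ 50  87 102]
227 [ 50 110 134]
229 [ 49 125 153]
231 [ 48 126 154]
233 [ 47 124 154]
235 [ 46 125 154]
237 [ 45 125 154]
239 [ 43 124 155]
241 [ 44 125 155]
```

View pics/wend.png

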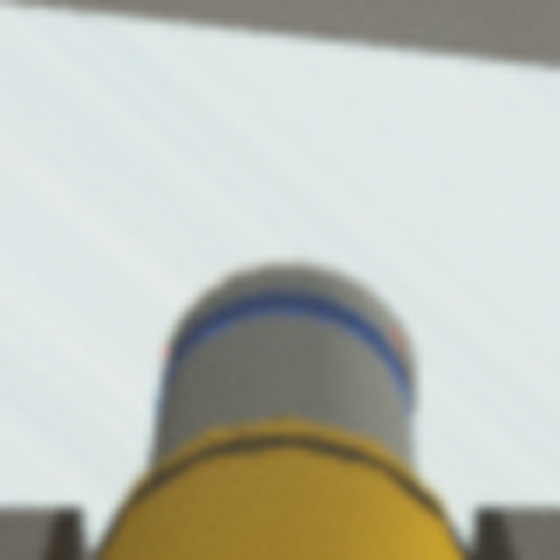

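The band is wholly clear, at wrist rows 204 to 208. That puts it about 7 to 14 mm above the mouth, with bare steel below it and no red. This matches the 36 mm draw.

```bash
python3 -c "
from plant import robot
print(robot.job_done())"
```

```text
the job is handed in; nothing more can be done
None
```

The job is handed in, though no verdict came back: the red pail stands upright mid-mat, and the gauge is held drawn up about 36 mm, with the whole blue band showing and the red end still hidden.

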